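# Snap the battery cover home and test the repaired joystick

### The job

Finish the repaired joystick controller: press its loose battery cover down at the corners until all four clips have clicked and the cover sits fully home. Then test the stick: tilt it towards the green lamp, not towards a white one, hold it well over there for about two seconds, and let it spring back upright. Leave the cover home, and do not disturb the tip tin, the fuse box or the flux bottle.

Things in the scene. Friction and masses are not known exactly. Their poses are not given: they have to be found in the camera images.
- controller: grey joystick controller, 100 x 200 x 50 mm (its own x, y, z), fixed to the bench at a yaw that varies up to 0.3 rad; origin at the centre of its underside, z up. The battery bay with the cover is centred at y = -45 mm, the stick at y = +52 mm; top panel at z = 50 mm
- cover: black battery cover, 64 x 76 mm (controller's x, y), 4 mm thick, rigid, loose, 50 g, resting on four sprung clips. Origin at the centre of its top face: 58 mm over the bench at the start, 51.5 mm fully home, where it stops on a ledge. A clip gives way at 3 to 6 N, then holds; a neighbouring corner may follow or lift again, so go round until all are down. Press up to 18 N
- corner0 (a point): centre of the yellow press mark on the cover's top face at its near, left corner (controller's -x, +y), directly over a clip, 11 mm from both plate edges
- corner1 (a point): centre of the yellow press mark on the cover's top face at its far, left corner (controller's +x, +y), directly over a clip, 11 mm from both plate edges
- corner2 (a point): centre of the yellow press mark on the cover's top face at its far, right corner (controller's +x, -y), directly over a clip, 11 mm from both plate edges
- corner3 (a point): centre of the yellow press mark on the cover's top face at its near, right corner (controller's -x, -y), directly over a clip, 11 mm from both plate edges
- stick: joystick lever; origin at its pivot, 52 mm above the bench; its z axis points along the stick, vertical when centred. Springs centre it in both directions (0.5 N m per rad, about 4 N at the knob at 0.35 rad); it tilts up to 0.5 rad each way and springs back when released
- knob (a point): centre of the red ball, 24 mm across, on top of the stick, 45 mm from the pivot (97 mm above the bench when centred). Test counts as well over when the ball is 13 mm or more (0.3 rad) towards the green lamp; the stop is at 21 mm
- lamp_green: small green lamp dome, 10 mm across, 6 mm high, on the controller's panel, 36 mm from the stick's axis; fixed; origin at the centre of its underside, 51 mm above the bench; the stick is to be tilted towards it. It may stand on any of the four sides of the stick (controller's +x, -x, +y or -y)
- lamp_white0: small white lamp dome, 10 mm across, 6 mm high, on the controller's panel, 36 mm from the stick's axis; fixed; origin at the centre of its underside, 51 mm above the bench
- lamp_white1: small white lamp dome, 10 mm across, 6 mm high, on the controller's panel, 36 mm from the stick's axis; fixed; origin at the centre of its underside, 51 mm above the bench
- lamp_white2: small white lamp dome, 10 mm across, 6 mm high, on the controller's panel, 36 mm from the stick's axis; fixed; origin at the centre of its underside, 51 mm above the bench
- tip_tin: round grey tin, 50 mm across, 24 mm high, loose, beside the controller; not to be disturbed; origin at the centre of its underside
- fuse_box: small white lidded box, 38 x 62 x 26 mm, loose, beside the controller; not to be disturbed; origin at the centre of its underside
- flux_bottle: slim white bottle with red spout, 35 mm across, 105 mm high, loose, behind the controller; not to be disturbed; origin at the centre of its underside

How it is judged:
On the way, in this order (a step that is already met when the one before it is completed fails the run):
1. all four corners of the cover are home (z of each of corner0, corner1, corner2, corner3 in the frame of controller below 0.054 m), for 0.2 s.
2. the stick is held over towards the green lamp (horizontal distance between knob and lamp_green below 0.024 m and horizontal distance between knob and lamp_white0 above 0.029 m and horizontal distance between knob and lamp_white1 above 0.029 m and horizontal distance between knob and lamp_white2 above 0.029 m), for 1.2 s.
At the end, for the whole second after the job is handed in: all four corners of the cover home (their marks less than 54 mm above the controller's underside) and the stick back upright within 0.08 rad, after being held over to the green lamp (ball within 24 mm of it in plan and over 29 mm from each white lamp) for 1.2 s (all of step 1 and angle between stick's own z axis and vertical below 0.08 rad and linear speed of cover below 0.02 m/s); the robot touches nothing.
It fails at once if the tip tin is moved more than 25 mm (distance of tip_tin from where it was at the start of the episode above 0.025 m).
It fails at once if the fuse box is moved more than 25 mm (distance of fuse_box from where it was at the start of the episode above 0.025 m).
It fails at once if the flux bottle is moved more than 25 mm (distance of flux_bottle from where it was at the start of the episode above 0.025 m).
It fails at once if the stick is pushed over towards a white lamp (horizontal distance between knob and lamp_white0 below 0.022 m or horizontal distance between knob and lamp_white1 below 0.022 m or horizontal distance between knob and lamp_white2 below 0.022 m).
It also fails if it takes over 54 s, if anything falls off the work surface, if the arm or the gripper's body presses on something with over 40 N, if the wrist force passes 120 N, or if a joint passes its speed limit or range.

### The arm

A 6-joint arm with a two-finger parallel gripper is mounted at the origin on a cart in front of the work surface, level with it; the furniture and walls round the work are solid. World frame = base frame: x ahead of the robot, y to its left, z up, the work surface at z = 0. Lengths are in m, angles in rad, forces in N, time in s.
With the tool pointing down it reaches from about 0.25 to 0.85 m from the base axis. Payload 12.5 kg.
Tool frame: the origin (TCP) lies at the very end of the fingers, on their centre line; the grasp point (between the pads) lies behind it (manip.grip_point_offset is the z of the grasp point in the tool frame, in m); z points along the fingers, y is the line along which they close (so a half turn about z gives the same grasp; the last joint's range is limited). The gripper opens to 93 mm and grips with 3 to 60 N. Pads are 15 mm wide; open, the fingers measure 128 mm over their backs; the gripper's body (75 mm by 188 mm) begins 65 mm behind the grasp point.
Start: joints at [1.16, 0.351, 1.652, -0, 1.139, -0.085], TCP at [0.176, 0.521, 0.219] pointing down, gripper open.
Joint ranges: [-2.75, 2.75], [-0.79, 2.1], [0.01, 2.65], [-1.57, 4.71], [0.07, 3.14], [-2.87, 2.87]. Speed limits (rad/s): [2.22, 2.22, 2.79, 3.14, 3.14, 3.14].

### API

Orientations are given as a 3x3 rotation matrix whose columns are the frame's x, y, z axes.
In Python, from cell import manip gives the robot as it stands.
- The arm moves only by the shell command python3 drive.py 'ROWS' [FORCE]. ROWS is a JSON list of rows, 1 to 8 of them, each an object with the fields turn_vec (a list: a rotation vector rx, ry, rz in fractions of the full range, 1 being 120 degrees), pos (a list: dx, dy, dz in shares of the most that a row can go, 1 being 50 mm), finger_gap (the opening from 0.0 (shut) to 1.0 (fully open)); a field left out counts as zero (the opening has to be given); each row shifts and turns the commanded pose from where the row before left it, along the tool's axes as they then stand; what a row does not reach is not made up. A row lasts 1/10 s, in which the tool goes at most 0.05 m and 0.15 rad, less where a joint would pass 70% of its speed; a pose out of reach is approached as far as the arm can. The fingers move at their own pace and stop on an object; FORCE is the grip in N (left out, the last holds). Time passes only in rows, so rows that do not move let the fingers close. It prints the time, the measured TCP pose, the force, the opening and the grip force at its end. A shift or turn number past 1, either way, is cut back to 1. Input that does not fit is refused with a message, and nothing moves.
- manip.read_state(): the state, without advancing time (a new reading comes with each control period).
- manip.capture(name): name is "scene" or "side" or "wrist"; returns (picture, depth): 384x512x3 uint8, blue, green, red; 384x512 float32, m along the optical axis (not along the pixel's ray), 0 where there is no reading.
- manip.calibration(name): a dict with "fov_y" (degrees; the focal length in pixels is half the picture's height over the tangent of half this angle, whatever the lens; pixels are square), "cx", "cy" (the principal point, pixels), "D" ([k1, k2, p1, p2, k3] as OpenCV has them; the pictures are not rectified), "eye" and "rotation" of the camera in the world; the wrist camera has in their place "tool_from_camera" (4x4, takes a point from camera to tool coordinates, whose origin is the TCP and whose axes are the flange's). Camera axes: x right, y down, z forward; pixel columns grow to the right and rows downward; lengths in m; the calibration is good to about 2 mm. A picture is of the moment at which its call begins: read the wrist's pose just before it. calibration takes no time and is no camera call.
- manip.sign_off(): hands the job in; it is judged then, once.
The state is a dict: "time": time; "qpos": joint angles; "dq": joint speeds; "joint_efforts": joint torques, N m; "ee_pos": TCP position; "tcp_rot": TCP orientation; "contact_force": force on the tool from outside, world axes, zero at the start; "wrist_torque": the same for the moment, N m; "gripper_width": opening from 0.0 (shut) to 1.0 (fully open); "gripper_force": force on a finger pad.
Only numpy, scipy, OpenCV 4.12 (cv2) and the standard library are available. Lean on these libraries where they do the work, as an engineer would, in place of code of your own. Each camera call takes 0.05 s, during which the arm holds its last target. There are 200 camera calls.

## Working session

There is one attempt and no reset: what is moved stays moved. The work goes in short steps, Python scripts to look and compute and a shell command to move; the robot and the scene stay as the last step left them, time stands still between calls to the robot, and variables do not carry over. Pictures are saved under pics/ and viewed, at most 10 in all, crops included, and the job is handed in when it is done.

```bash
ls; mkdir -p pics; python3 - <<'E'
from cell import manip
import cv2,numpy as np
s=manip.read_state();print(s)
for n in("scene","side"):
    p,d=manip.capture(n);np.save(f'pics/{n}_d.npy',d);cv2.imwrite(f'pics/{n}0.png',p);print(n,manip.calibration(n))
print(manip.calibration("wrist"),manip.grip_point_offset)
E
```

```text
cell.py
drive.py
pics
{'time': 0.0, 'qpos': array([ 1.16040554e+00,  3.51236218e-01,  1.65240160e+00, -1.19479785e-05,
        1.13909506e+00, -8.46071280e-02]), 'dq': array([ 0.00105762,  0.00022346, -0.00147002, -0.00232219,  0.00069636,
        0.00108677]), 'joint_efforts': array([-4.71699546e-03, -4.97338450e+01, -2.85232633e+01,  6.95943064e-02,
        2.58910685e-02, -1.26082255e-04]), 'ee_pos': array([0.17587718, 0.52076949, 0.21810999]), 'tcp_rot': array([[-9.47401791e-01,  3.20046323e-01, -4.44960646e-04],
       [ 3.20046621e-01,  9.47401213e-01, -1.04987234e-03],
       [ 8.55484728e-05, -1.13705909e-03, -9.99999350e-01]]), 'contact_force': array([-0.11474116,  0.04709241, -0.12811222]), 'wrist_torque': array([ 0.01613865, -0.01070819,  0.00930811]), 'gripper_force': 0.0, 'gripper_width': 0.9995468427039863}
scene {'fov_y': 44.078135188789155, 'cx': 250.3013950821404, 'cy': 195.0568807797991, 'D': array([-0.00480695,  0.        ,  0.        ,  0.        ,  0.        ]), 'eye': array([0.24616666, 0.20664858, 0.77004581]), 'rotation': array([[-0.5315841 , -0.69825993,  0.4
[... 307 characters left out ...]
97, 0.6049577 ]), 'rotation': array([[-0.86254201, -0.28827261,  0.41583672],
       [-0.50569123,  0.51914858, -0.68902912],
       [-0.01725282, -0.80460155, -0.5935644 ]])}
{'fov_y': 70.11542351461962, 'cx': 255.30291036354012, 'cy': 196.60251012490124, 'D': array([0.00744868, 0.        , 0.        , 0.        , 0.        ]), 'tool_from_camera': array([[-4.80043843e-04, -9.56980790e-01, -2.90150887e-01,
         8.06979888e-02],
       [ 9.99999827e-01, -5.58143675e-04,  1.86416854e-04,
         4.93117934e-04],
       [-3.40343231e-04, -2.90150748e-01,  9.56980892e-01,
        -1.65595646e-01],
       [ 0.00000000e+00,  0.00000000e+00,  0.00000000e+00,
         1.00000000e+00]])} -0.0188
```

View pics/scene0.png

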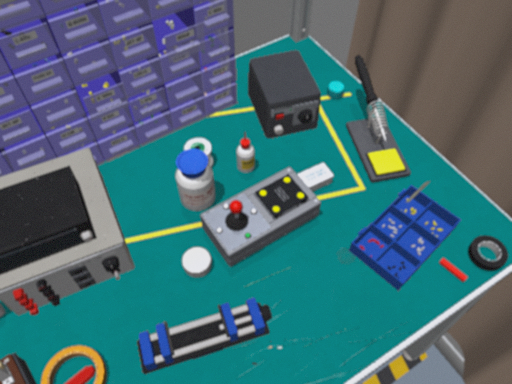

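View pics/side0.png

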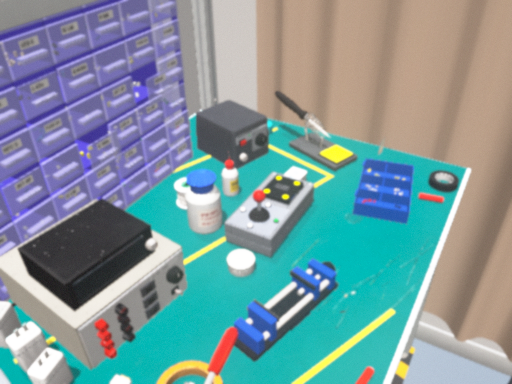

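The controller is at about (262,215) in the scene view and (270,212) in the side view, with the stick at (236,207) and (258,198). The tin, fuse box and flux bottle stand around it. I'll enlarge both.

```bash
python3 - <<'E'
import cv2,numpy as np
a=cv2.imread('pics/scene0.png')[130:290,170:340];b=cv2.imread('pics/side0.png')[140:290,190:350]
cv2.imwrite('pics/crA.png',cv2.resize(a,None,fx=3.5,fy=3.5,interpolation=cv2.INTER_CUBIC))
cv2.imwrite('pics/crB.png',cv2.resize(b,None,fx=4,fy=4,interpolation=cv2.INTER_CUBIC)[:, :])
E
```

```text
(no output)
```

View pics/crA.png

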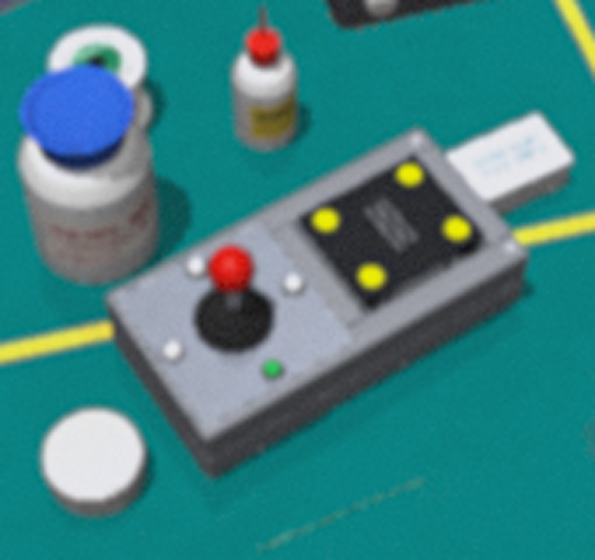

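View pics/crB.png

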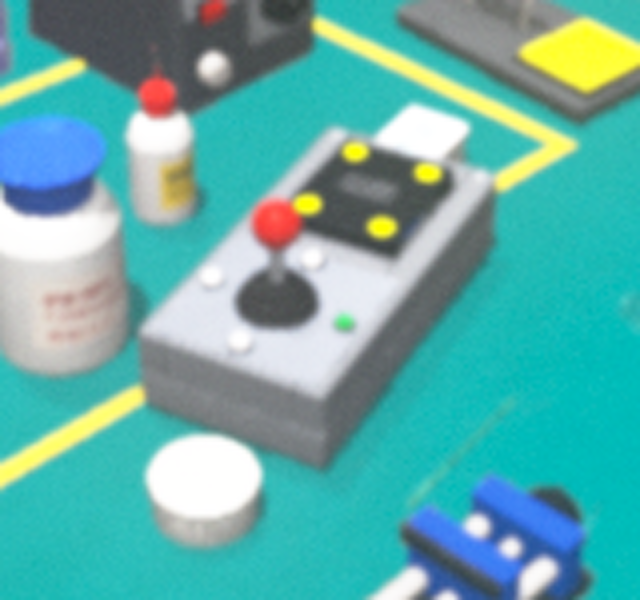

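Both crops agree. Yellow marks in crA are at (325,220), (410,175), (457,229) and (371,277). The knob is at (231,268) and the green lamp at (272,369), on the robot's side. The tin is left of the controller, the fuse box to its right, and the flux bottle behind.

```bash
cat > h.py <<'E'
import cv2,numpy as np
from cell import manip
def K(c):
    f=192/np.tan(np.radians(c['fov_y'])/2); return np.array([[f,0,c['cx']],[0,f,c['cy']],[0,0,1]])
def ray(n,uv):
    c=manip.calibration(n); p=cv2.undistortPoints(np.array([[uv]],float),K(c),c['D'])[0,0]
    d=c['rotation']@np.r_[p,1]; return c['eye'],d
def tri(rs):
    A=0;b=0
    for e,d in rs:
        d=d/np.linalg.norm(d);M=np.eye(3)-np.outer(d,d);A=A+M;b=b+M@e
    X=np.linalg.solve(A,b);return X,max(np.linalg.norm(np.cross(X-e,d/np.linalg.norm(d))) for e,d in rs)
E
python3 - <<'E'
from h import *
A=dict(m0=(325,220),m1=(410,175),m2=(457,229),m3=(371,277),knob=(231,268),green=(272,369),w0=(196,265),w1=(293,283),w2=(172,350),tin=(93,455),flux=(263,42))
B=dict(m0=(307,204),m1=(356,152),m2=(428,174),m3=(382,227),knob=(277,223),green=(344,323),w0=(211,276),w1=(313,258),w2=(240,342),tin=(205,475),flux=(157,98))
for k in A:
    a=(np.array(A[k])+.5)/3.5-.5+[170,130]; b=(np.array(B[k])+.5)/4-.5+[190,140]
    X,e=tri([ray('scene',a),ray('side',b)]);print(k,X.round(4),round(e,4))
E
```

```text
m0 [ 0.6515 -0.0728  0.0586] 0.0009
m1 [ 0.652  -0.1269  0.0584] 0.0009
m2 [ 0.6108 -0.1283  0.0573] 0.001
m3 [ 0.6093 -0.0734  0.0588] 0.0009
knob [ 0.6291 -0.0034  0.0986] 0.0009
green [ 0.5937 -0.0042  0.0525] 0.0008
w0 [ 0.666  -0.0031  0.0541] 0.0007
w1 [ 0.6297 -0.0393  0.0545] 0.0009
w2 [0.6289 0.0325 0.0534] 0.0009
tin [0.6145 0.0885 0.022 ] 0.0007
flux [ 0.7611 -0.1034  0.0724] 0.0017
```

The heights check out: marks at about 58 mm, knob at 98 mm, lamps at about 53 mm. Yaw is about 0.014, and the green lamp is on the controller's -x side. My plan is to set the fingers about 36 mm apart and press two marks at once, the near pair first and then the far pair.

The manual's scale: shifts go in shares of 50 mm and turns go in shares of 120 degrees. Converting my numbers, -0.0349 m is -0.698, -0.0236 m is -0.472, -0.113 rad / 2.0944 = -0.054.

```bash
python3 drive.py '[{"turn_vec":[0,0,-0.054],"finger_gap":0.4},{"turn_vec":[0,0,-0.054],"finger_gap":0.4},{"turn_vec":[0,0,-0.0544],"finger_gap":0.4},{"pos":[-0.472,-0.698,0],"finger_gap":0.4},{"pos":[-0.472,-0.698,0],"finger_gap":0.4},{"pos":[-0.472,-0.698,0],"finger_gap":0.4},{"pos":[-0.472,-0.698,0],"finger_gap":0.4},{"pos":[-0.472,-0.698,0],"finger_gap":0.4}]' && python3 drive.py '[{"pos":[-0.472,-0.698,0],"finger_gap":0.392},{"pos":[-0.472,-0.698,0],"finger_gap":0.392},{"pos":[-0.472,-0.698,0],"finger_gap":0.392},{"pos":[-0.472,-0.698,0],"finger_gap":0.392},{"pos":[-0.472,-0.698,0],"finger_gap":0.392},{"pos":[-0.472,-0.698,0],"finger_gap":0.392},{"pos":[-0.472,-0.698,0],"finger_gap":0.392}]' && python3 drive.py '[{"pos":[-0.472,-0.698,0],"finger_gap":0.392},{"pos":[-0.472,-0.698,0],"finger_gap":0.392},{"pos":[-0.472,-0.698,0],"finger_gap":0.392},{"pos":[-0.472,-0.698,0],"finger_gap":0.392},{"pos":[-0.472,-0.698,0],"finger_gap":0.392},{"pos":[-0.472,-0.698,0],"finger_gap":0.392},{"finger_gap":0.392}]'
python3 - <<'E'
from h import *
s=manip.read_state();R=s['tcp_rot'];p=s['ee_pos'];print(R.round(3))
im,d=manip.capture('wrist');cv2.imwrite('pics/w1.png',im)
c=manip.calibration('wrist');T=c['tool_from_camera']
# project the measured points as a check
pts=dict(m0=(.6515,-.0728,.0586),m1=(.652,-.1269,.0584),m2=(.6108,-.1283,.0573),m3=(.6093,-.0734,.0588),knob=(.6291,-.0034,.0986),green=(.5937,-.0042,.0525))
Ti=np.linalg.inv(T)
for k,v in pts.items():
    q=Ti@np.r_[R.T@(np.array(v)-p),1]
    print(k,cv2.projectPoints(q[None,:3],np.zeros(3),np.zeros(3),K(c),c['D'])[0].ravel().round(1))
E
```

```text
time: 0.9
ee_pos: [0.297, 0.3467, 0.2185]
tcp_rot: [[-1.0, -0.015, -0.0], [-0.015, 1.0, -0.0], [0.0, -0.0, -1.0]]
contact_force: [0.6, 0.1, -0.4]
gripper_width: 0.412
gripper_force: 0.0
time: 1.6
ee_pos: [0.4658, 0.1047, 0.2185]
tcp_rot: [[-1.0, -0.014, -0.0], [-0.014, 1.0, 0.0], [0.0, 0.0, -1.0]]
contact_force: [0.9, 0.9, -0.0]
gripper_width: 0.392
gripper_force: 0.0
time: 2.3
ee_pos: [0.6111, -0.1048, 0.2177]
tcp_rot: [[-1.0, -0.011, -0.0], [-0.011, 1.0, -0.001], [0.0, -0.001, -1.0]]
contact_force: [-0.7, 0.8, -0.5]
gripper_width: 0.392
gripper_force: 0.0
[[-1.    -0.011 -0.   ]
 [-0.011  1.    -0.001]
 [ 0.    -0.001 -1.   ]]
m0 [280.  213.9]
m1 [237.2 213.8]
m2 [235.8 181.9]
m3 [280.8 181.4]
knob [347.  208.2]
green [337.4 168.4]
```

View pics/w1.png

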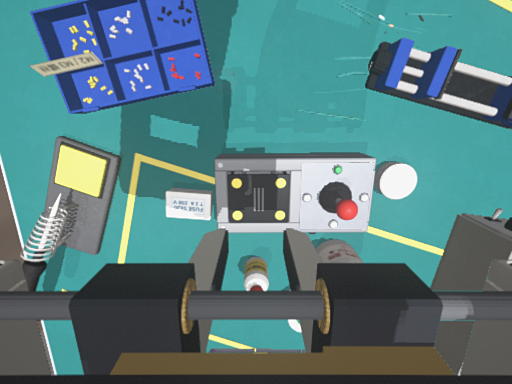

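The view matches the projection to within 1-2 px: marks at (236,183), (281,183), (280,215) and (237,215), and the green lamp at (338,170). I'll centre over the near pair and go down.

In the tool's units: 0.037 m is 0.74, 0.0045 m is 0.09.

```bash
python3 drive.py '[{"pos":[0.01,0.09,0.74],"finger_gap":0.392},{"pos":[0,0,0.74],"finger_gap":0.392},{"pos":[0,0,0.74],"finger_gap":0.392},{"pos":[0,0,0.74],"finger_gap":0.392},{"finger_gap":0.392},{"pos":[0,0,0.06],"finger_gap":0.392},{"pos":[0,0,0.06],"finger_gap":0.392},{"finger_gap":0.392}]' && python3 drive.py '[{"pos":[0,0,0.04],"finger_gap":0.392},{"finger_gap":0.392}]'
```

```text
time: 3.15
ee_pos: [0.6098, -0.0965, 0.0661]
tcp_rot: [[-1.0, -0.014, 0.002], [-0.014, 1.0, -0.0], [-0.002, -0.0, -1.0]]
contact_force: [0.1, 0.3, -0.1]
gripper_width: 0.395
gripper_force: 0.0
time: 3.35
ee_pos: [0.6093, -0.0966, 0.0631]
tcp_rot: [[-1.0, -0.014, 0.001], [-0.014, 1.0, -0.0], [-0.001, -0.0, -1.0]]
contact_force: [-0.4, 0.5, 0.4]
gripper_width: 0.39
gripper_force: 0.0
```

In the tool's units: -0.004 m is -0.08, 0.002 m is 0.04.

```bash
python3 drive.py '[{"pos":[-0.02,-0.08,0],"finger_gap":0.392},{"pos":[0,0,0.04],"finger_gap":0.392},{"pos":[0,0,0.04],"finger_gap":0.392},{"finger_gap":0.392}]' && python3 drive.py '[{"pos":[0,0,0.04],"finger_gap":0.392},{"finger_gap":0.392}]'&& python3 drive.py '[{"pos":[0,0,0.03],"finger_gap":0.392},{"finger_gap":0.392}]'
```

```text
time: 3.75
ee_pos: [0.6101, -0.1006, 0.0583]
tcp_rot: [[-1.0, -0.014, -0.0], [-0.014, 1.0, 0.0], [0.0, 0.0, -1.0]]
contact_force: [0.5, -0.4, 0.5]
gripper_width: 0.389
gripper_force: 0.0
time: 3.95
ee_pos: [0.6104, -0.1005, 0.0568]
tcp_rot: [[-1.0, -0.014, 0.0], [-0.014, 1.0, -0.0], [-0.0, -0.0, -1.0]]
contact_force: [-0.7, -0.4, 1.8]
gripper_width: 0.393
gripper_force: 1.3
time: 4.15
ee_pos: [0.61, -0.1005, 0.0549]
tcp_rot: [[-1.0, -0.014, -0.0], [-0.014, 1.0, 0.0], [0.0, 0.0, -1.0]]
contact_force: [-0.3, 0.7, -0.2]
gripper_width: 0.391
gripper_force: 0.0
```

In the tool's units: 0.0015 m is 0.03.

```bash
for i in 1; do python3 drive.py '[{"pos":[0,0,0.03],"finger_gap":0.392},{"finger_gap":0.392}]'; done; python3 drive.py '[{"pos":[0,0,0.03],"finger_gap":0.392},{"finger_gap":0.392}]'
```

```text
time: 4.35
ee_pos: [0.6103, -0.1005, 0.0538]
tcp_rot: [[-1.0, -0.014, 0.0], [-0.014, 1.0, 0.0], [-0.0, -0.0, -1.0]]
contact_force: [-1.4, 0.1, 4.7]
gripper_width: 0.392
gripper_force: 2.0
time: 4.55
ee_pos: [0.6104, -0.1005, 0.0534]
tcp_rot: [[-1.0, -0.014, 0.001], [-0.014, 1.0, -0.0], [-0.001, -0.0, -1.0]]
contact_force: [-5.2, 2.2, 15.3]
gripper_width: 0.396
gripper_force: 7.7
```

Near pair now feels solid (15 N at 53 mm). Next, the far pair.

In the tool's units: -0.021 m is -0.42, -0.013 m is -0.26.

```bash
python3 drive.py '[{"pos":[0,0,-0.26],"finger_gap":0.392},{"pos":[-0.42,0,0],"finger_gap":0.392},{"pos":[-0.42,0,0],"finger_gap":0.392},{"finger_gap":0.392},{"pos":[0,0,0.12],"finger_gap":0.392},{"pos":[0,0,0.04],"finger_gap":0.392},{"finger_gap":0.392}]' &&  python3 drive.py '[{"pos":[0,0,0.04],"finger_gap":0.392},{"pos":[0,0,0.03],"finger_gap":0.392},{"finger_gap":0.392}]'
```

```text
time: 5.25
ee_pos: [0.6519, -0.0999, 0.0574]
tcp_rot: [[-1.0, -0.014, 0.001], [-0.014, 1.0, -0.0], [-0.001, -0.0, -1.0]]
contact_force: [1.4, 0.6, 3.3]
gripper_width: 0.388
gripper_force: 1.7
time: 5.55
ee_pos: [0.6513, -0.0999, 0.0533]
tcp_rot: [[-1.0, -0.014, -0.001], [-0.014, 1.0, 0.0], [0.001, 0.0, -1.0]]
contact_force: [0.3, 0.6, -0.4]
gripper_width: 0.393
gripper_force: 0.0
```

In the tool's units: 0.001 m is 0.02.

```bash
python3 drive.py '[{"pos":[0,0,0.02],"finger_gap":0.392},{"finger_gap":0.392}]'
```

```text
time: 5.75
ee_pos: [0.6516, -0.0999, 0.0521]
tcp_rot: [[-1.0, -0.014, -0.001], [-0.014, 1.0, 0.0], [0.001, 0.0, -1.0]]
contact_force: [-0.2, -0.7, 0.2]
gripper_width: 0.392
gripper_force: 0.0
```

In the tool's units: 0.001 m is 0.02.

```bash
python3 drive.py '[{"pos":[0,0,0.02],"finger_gap":0.392},{"finger_gap":0.392}]' && python3 drive.py '[{"pos":[0,0,0.016],"finger_gap":0.392},{"finger_gap":0.392}]'
```

```text
time: 5.95
ee_pos: [0.6519, -0.0999, 0.0518]
tcp_rot: [[-1.0, -0.014, -0.001], [-0.014, 1.0, 0.0], [0.001, 0.0, -1.0]]
contact_force: [-3.0, -0.2, 3.8]
gripper_width: 0.388
gripper_force: 2.3
time: 6.15
ee_pos: [0.6519, -0.1, 0.0518]
tcp_rot: [[-1.0, -0.014, -0.001], [-0.014, 1.0, 0.0], [0.001, 0.0, -1.0]]
contact_force: [-5.9, 0.9, 11.7]
gripper_width: 0.391
gripper_force: 5.9
```

Far pair stops at 51.8 mm, which is home. I'll go back over the near pair to check that it stayed down.

In the tool's units: 0.021 m is 0.42, -0.012 m is -0.24.

```bash
python3 drive.py '[{"pos":[0,0,-0.24],"finger_gap":0.392},{"pos":[0.42,0,0],"finger_gap":0.392},{"pos":[0.42,0,0],"finger_gap":0.392},{"finger_gap":0.392},{"pos":[0,0,0.1],"finger_gap":0.392},{"pos":[0,0,0.04],"finger_gap":0.392},{"finger_gap":0.392}]' &&  python3 drive.py '[{"pos":[0,0,0.04],"finger_gap":0.392},{"finger_gap":0.392}]' && python3 drive.py '[{"pos":[0,0,0.03],"finger_gap":0.392},{"finger_gap":0.392}]' && python3 drive.py '[{"pos":[0,0,0.02],"finger_gap":0.392},{"finger_gap":0.392}]' && python3 drive.py '[{"pos":[0,0,0.014],"finger_gap":0.392},{"finger_gap":0.392}]'
```

```text
time: 6.85
ee_pos: [0.6106, -0.1005, 0.0553]
tcp_rot: [[-1.0, -0.014, -0.0], [-0.014, 1.0, 0.0], [0.0, 0.0, -1.0]]
contact_force: [-0.2, 0.0, 0.7]
gripper_width: 0.393
gripper_force: 0.0
time: 7.05
ee_pos: [0.6103, -0.1005, 0.0535]
tcp_rot: [[-1.0, -0.014, -0.0], [-0.014, 1.0, 0.0], [0.0, 0.0, -1.0]]
contact_force: [-0.2, -0.9, -0.6]
gripper_width: 0.394
gripper_force: 0.0
time: 7.25
ee_pos: [0.6102, -0.1005, 0.0522]
tcp_rot: [[-1.0, -0.014, -0.0], [-0.014, 1.0, 0.0], [0.0, 0.0, -1.0]]
contact_force: [-0.0, 0.6, 0.3]
gripper_width: 0.394
gripper_force: 0.0
time: 7.45
ee_pos: [0.6103, -0.1006, 0.0518]
tcp_rot: [[-1.0, -0.014, 0.0], [-0.014, 1.0, -0.0], [-0.0, -0.0, -1.0]]
contact_force: [-2.0, 0.7, 5.8]
gripper_width: 0.393
gripper_force: 2.4
time: 7.65
ee_pos: [0.6103, -0.1005, 0.0518]
tcp_rot: [[-1.0, -0.014, 0.0], [-0.014, 1.0, -0.0], [-0.0, -0.0, -1.0]]
contact_force: [-5.6, 1.0, 11.9]
gripper_width: 0.39
gripper_force: 5.7
```

In the tool's units: -0.045 m is -0.9, 0.032 m is 0.64.

```bash
python3 drive.py '[{"pos":[0,0,-0.9],"finger_gap":0.2},{"pos":[0,0,-0.9],"finger_gap":0},{"pos":[0,0,-0.9],"finger_gap":0},{"pos":[-0.36,0.64,0],"finger_gap":0},{"pos":[-0.36,0.64,0],"finger_gap":0},{"pos":[-0.36,0.64,0],"finger_gap":0},{"finger_gap":0}]'
python3 - <<'E'
from h import *
print(tri([ray('scene',(195,160)),ray('side',(202,178))]))
a,_=manip.capture('scene');b,_=manip.capture('side')
cv2.imwrite('pics/scene2.png',a);cv2.imwrite('pics/side2.png',b)
A=cv2.resize(a[120:270,190:340],None,fx=2.6,fy=4,interpolation=cv2.INTER_CUBIC);B=cv2.resize(b[140:290,190:340],None,fx=2.6,fy=4,interpolation=cv2.INTER_CUBIC)
cv2.imwrite('pics/c2.png',np.hstack([A,B]))
E
```

```text
time: 8.35
ee_pos: [0.664, -0.0002, 0.1855]
tcp_rot: [[-1.0, -0.017, 0.001], [-0.017, 1.0, 0.001], [-0.001, 0.001, -1.0]]
contact_force: [-0.5, -0.2, -0.0]
gripper_width: 0.005
gripper_force: 0.0
(array([0.74759735, 0.00958842, 0.1065612 ]), np.float64(0.0008148388320844434))
```

View pics/c2.png

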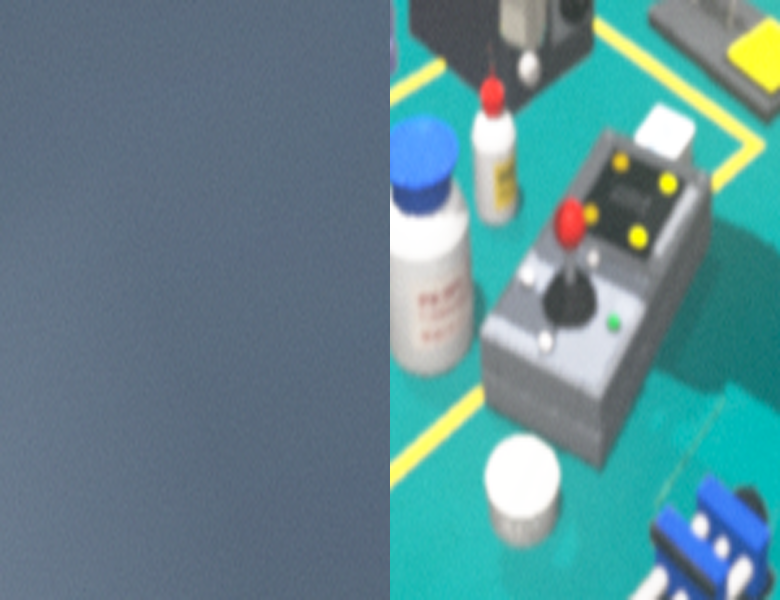

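The scene view is blocked by the arm. In the side view the cover looks level, with marks at (591,215), (621,162), (668,184) and (638,238) in the montage, and the stick is upright. I'll check the mark heights along their rays.

In the tool's units: 0.035 m is 0.7, -0.003 m is -0.06.

```bash
python3 - <<'E'
from h import *
P=dict(m0=(591,215,.6515,-.0728),m1=(621,162,.652,-.1269),m2=(668,184,.6108,-.1283),m3=(638,238,.6093,-.0734))
for k,(u,v,x,y) in P.items():
    e,d=ray('side',((u-390+.5)/2.6-.5+190,(v+.5)/4-.5+140))
    t=((np.array([x,y])-e[:2])@d[:2])/(d[:2]@d[:2]);print(k,(e+t*d).round(4))
E
python3 drive.py '[{"pos":[0,-0.06,0.7],"finger_gap":0},{"pos":[0,0,0.68],"finger_gap":0},{"pos":[0,0,0.66],"finger_gap":0},{"finger_gap":0}]'
```

```text
m0 [ 0.6498 -0.0738  0.0512]
m1 [ 0.6514 -0.1272  0.0514]
m2 [ 0.6098 -0.1288  0.0504]
m3 [ 0.6086 -0.0737  0.0514]
time: 8.85
ee_pos: [0.6599, -0.0078, 0.0795]
tcp_rot: [[-1.0, -0.013, -0.008], [-0.013, 1.0, 0.0], [0.008, 0.001, -1.0]]
contact_force: [0.4, -0.0, -1.1]
gripper_width: 0.006
gripper_force: 0.0
```

All four corners are home at about 51 mm. Now I push the stick towards the green lamp (world -x).

In the tool's units: 0.005 m is 0.1, 0.0045 m is 0.09.

```bash
python3 drive.py '[{"pos":[0,0.09,-0.04],"finger_gap":0},{"finger_gap":0},{"pos":[0.1,0,0],"finger_gap":0},{"pos":[0.1,0,0],"finger_gap":0},{"pos":[0.1,0,0],"finger_gap":0},{"finger_gap":0}]' && python3 drive.py '[{"pos":[0.1,0,0],"finger_gap":0},{"pos":[0.1,0,0],"finger_gap":0},{"finger_gap":0}]'
```

```text
time: 9.45
ee_pos: [0.6475, -0.0025, 0.0862]
tcp_rot: [[-1.0, -0.014, 0.001], [-0.014, 1.0, -0.0], [-0.001, -0.0, -1.0]]
contact_force: [0.4, 0.0, 1.6]
gripper_width: 0.01
gripper_force: 0.5
time: 9.75
ee_pos: [0.6377, -0.0027, 0.086]
tcp_rot: [[-1.0, -0.014, 0.001], [-0.014, 1.0, -0.0], [-0.001, -0.0, -1.0]]
contact_force: [3.4, 0.1, 1.2]
gripper_width: 0.005
gripper_force: 1.6
```

In the tool's units: 0.003 m is 0.06, 0.002 m is 0.04.

```bash
python3 drive.py '[{"pos":[0.06,0,0.04],"finger_gap":0},{"pos":[0.04,0,0.02],"finger_gap":0},{"finger_gap":0}]'
python3 - <<'E'
from h import *
a,_=manip.capture('scene');b,_=manip.capture('side')
A=cv2.resize(a[120:270,190:340],None,fx=2.6,fy=4);B=cv2.resize(b[140:290,190:340],None,fx=2.6,fy=4,interpolation=cv2.INTER_CUBIC)
cv2.imwrite('pics/c3.png',np.hstack([A,B]))
E
```

```text
time: 10.05
ee_pos: [0.6328, -0.0027, 0.0825]
tcp_rot: [[-1.0, -0.014, 0.0], [-0.014, 1.0, -0.0], [-0.0, -0.0, -1.0]]
contact_force: [4.4, -0.3, 1.5]
gripper_width: 0.003
gripper_force: 2.3
```

View pics/c3.png

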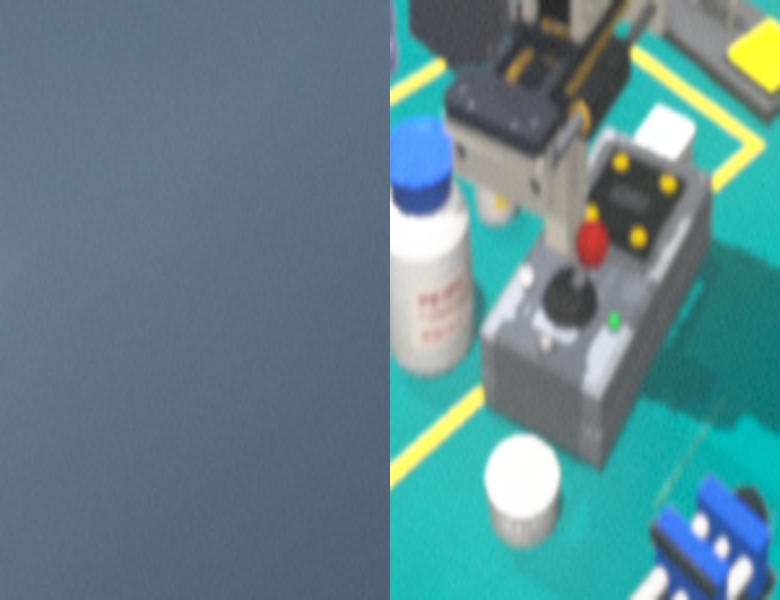

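The ball at (592,245) has tilted towards the green lamp at (614,320). I'll measure its position.

In the tool's units: 0.0015 m is 0.03.

```bash
python3 - <<'E'
from h import *
for uv,z in(((592,245),.0938),((570,224),.097)):
    e,d=ray('side',((uv[0]-390+.5)/2.6-.5+190,(uv[1]+.5)/4-.5+140));print(e+(z-e[2])/d[2]*d)
E
python3 drive.py '[{"pos":[0.03,0,0],"finger_gap":0},{"finger_gap":0},{"finger_gap":0},{"finger_gap":0},{"finger_gap":0},{"finger_gap":0},{"finger_gap":0},{"finger_gap":0}]'
```

```text
[ 0.60928233 -0.00147873  0.0938    ]
[ 0.62875652 -0.00437351  0.097     ]
time: 10.95
ee_pos: [0.6314, -0.0027, 0.0824]
tcp_rot: [[-1.0, -0.014, 0.0], [-0.014, 1.0, 0.0], [-0.0, 0.0, -1.0]]
contact_force: [5.4, -0.6, 0.5]
gripper_width: 0.003
gripper_force: 2.7
```

The ball is about 19 mm over, 16 mm from the green lamp. I'll hold it, then release slowly.

In the tool's units: -0.04 m is -0.8, -0.03 m is -0.6.

```bash
Z='hold'; python3 drive.py '[{"finger_gap":0},{"finger_gap":0},{"finger_gap":0},{"finger_gap":0},{"finger_gap":0},{"finger_gap":0},{"finger_gap":0},{"finger_gap":0}]' && python3 drive.py '[{"finger_gap":0},{"finger_gap":0},{"finger_gap":0},{"finger_gap":0},{"finger_gap":0},{"finger_gap":0}]' && python3 drive.py '[{"pos":[-0.1,0,0],"finger_gap":0},{"pos":[-0.1,0,0],"finger_gap":0},{"pos":[-0.1,0,0],"finger_gap":0},{"pos":[-0.1,0,0],"finger_gap":0},{"pos":[-0.1,0,0],"finger_gap":0},{"pos":[-0.1,0,0],"finger_gap":0},{"pos":[-0.06,0,0],"finger_gap":0},{"finger_gap":0}]' && python3 drive.py '[{"pos":[0,0,-0.6],"finger_gap":0},{"pos":[0,0,-0.8],"finger_gap":0},{"pos":[0,0,-0.8],"finger_gap":0},{"pos":[0,0,-0.6],"finger_gap":0},{"finger_gap":0},{"finger_gap":0}]'
python3 - <<'E'
from h import *
b,_=manip.capture('side')
cv2.imwrite('pics/c4.png',cv2.resize(b[140:290,190:340],None,fx=4,fy=4,interpolation=cv2.INTER_CUBIC))
E
```

```text
time: 11.75
ee_pos: [0.6314, -0.0027, 0.0824]
tcp_rot: [[-1.0, -0.014, 0.0], [-0.014, 1.0, 0.0], [-0.0, 0.0, -1.0]]
contact_force: [5.4, 0.3, 0.3]
gripper_width: 0.006
gripper_force: 2.7
time: 12.35
ee_pos: [0.6314, -0.0027, 0.0824]
tcp_rot: [[-1.0, -0.014, 0.0], [-0.014, 1.0, 0.0], [-0.0, -0.0, -1.0]]
contact_force: [5.9, -0.5, 1.4]
gripper_width: 0.006
gripper_force: 2.7
time: 13.15
ee_pos: [0.6645, -0.0022, 0.0825]
tcp_rot: [[-1.0, -0.014, -0.0], [-0.014, 1.0, 0.0], [0.0, 0.0, -1.0]]
contact_force: [0.3, -0.5, -0.8]
gripper_width: 0.006
gripper_force: 0.0
time: 13.75
ee_pos: [0.6641, -0.0022, 0.2227]
tcp_rot: [[-1.0, -0.014, 0.0], [-0.014, 1.0, -0.0], [-0.0, -0.0, -1.0]]
contact_force: [0.1, 0.3, 0.4]
gripper_width: 0.007
gripper_force: 0.0
```

View pics/c4.png

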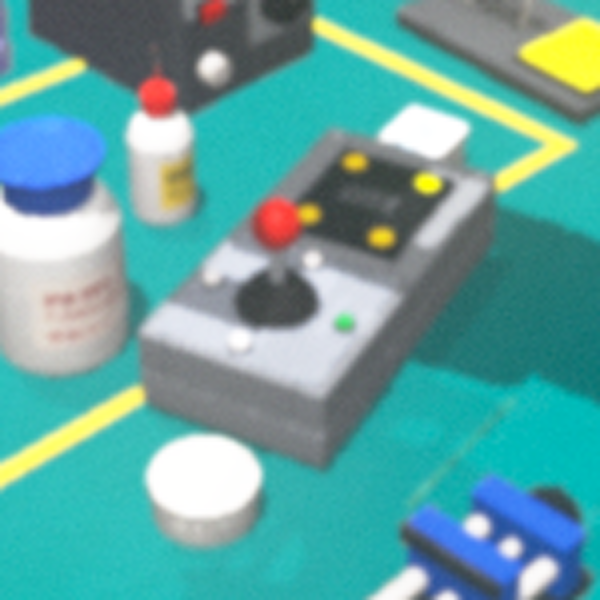

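The knob is back at (277,223), exactly where it started, so the stick is upright. The cover is still home and level, and the tin, fuse box and flux bottle have not moved. Handing in.

```bash
python3 -c "
from cell import manip
print(manip.sign_off())"
```

```text
the job is handed in; nothing more can be done
None
```

I handed the job in at about 14 s: all four cover corners measured home at about 51 mm, the stick was held about 19 mm towards the green lamp for about 2 s and sprang back upright, and the tin, fuse box and flux bottle had not moved; sign-off gave no verdict.

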